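# Show the homogeniser shaft to the inspection camera

### The arm

A 6-joint arm with a two-finger parallel gripper is mounted at the origin on the work surface. World frame = base frame: x ahead of the robot, y to its left, z up, the work surface at z = 0. Lengths are in m, angles in rad, forces in N, time in s.
With the tool pointing down it reaches from about 0.35 to 0.775 m from the base axis. Payload 5.5 kg.
Tool frame: the origin (TCP) lies midway between the tips of the shut fingers; the grasp point (between the pads) lies 19 mm behind it; z points along the fingers, y is the line along which they close (so a half turn about z gives the same grasp; the last joint's range is limited). The gripper opens to 85 mm and grips with 20 to 120 N. Pads are 22 mm wide; open, the fingers measure 114 mm over their backs; the gripper's body (76 mm by 85 mm) begins 54 mm behind the grasp point. The pads swing forward as they close: fully open they stand 13 mm farther back than shut.
Start: joints at [-1.46, 0.313, 0.046, 1.304, 0, 1.431], TCP at [0.143, -0.557, 0.211] pointing down, gripper open.
Joint ranges: [-2.76, 2.76], [-0.86, 1.69], [-1.03, 1.26], [-2.2, 2.34], [-1.47, 1.5], [-3.14, 3.14]. Speed limits (rad/s): [2.57, 2.57, 3.14, 3.14, 3.14, 3.14].

### API

Orientations are given as a unit quaternion [w, x, y, z].
In Python, from station import ctrl gives the robot as it stands.
- The arm moves only by the tool play_rows, never from a script. Its argument "motion" is one flat list of numbers, 7 for each row, row after row: the turn, a rotation vector about the tool's x, y, z in rad, then the shift along the tool's x, y, z in m, then the finger opening in m, from 0 to 0.0854. In form: [ax, ay, az, x, y, z, hand, ax, ay, az, x, y, z, hand, ...]. A call has 1 to 12 rows; each row is the pose to reach, as a shift and turn from the pose commanded when the call began, along the tool's axes at that moment; what a row does not reach only later rows make up. A row lasts 1/12 s, in which the tool goes at most 41.7 mm and 7.16 degrees, less where a joint would pass 70% of its speed; a pose out of reach is approached as far as the arm can. A call with a gripper value outside its range is refused whole. The fingers move at their own pace and stop on an object; the grip force is fixed at half the most. Time passes only in rows, so rows that repeat a pose let the fingers close. It gives the time, the measured TCP pose, the force, the opening and the grip force at its end, in the units of the state.
- ctrl.read_state(): the state, without advancing time (a new reading comes with each control period).
- ctrl.get_image(name): name is "scene" or "top"; returns the picture (384x512x3 uint8, red, green, blue); there is no depth.
- ctrl.camera_params(name): a dict with "intrinsics" (3x3 intrinsics, pixels), "extrinsics" (4x4, takes a point from world to camera coordinates). Camera axes: x right, y up, looking along -z (the intrinsics and any distortion apply to the point x, -y, -z); pixel columns grow to the right and rows downward; lengths in m; the calibration is good to about 2 mm. A picture is of the moment at which its call begins. camera_params takes no time and is no camera call.
- ctrl.hand_in(): hands the job in; it is judged then, once.
The state is a dict: "clock": time; "qpos": joint angles; "dq": joint speeds; "tau": joint torques, N m; "ee_pos": TCP position; "ee_rot": TCP orientation; "force": force on the tool from outside, world axes, zero at the start; "wrist_torque": the same for the moment, N m; "gripper_width": finger opening in m; "grasp_force": force on a finger pad.
Only numpy, scipy, OpenCV 4.12 (cv2) and the standard library are available. Lean on these libraries where they do the work, as an engineer would, in place of code of your own. Each camera call takes 0.05 s, during which the arm holds its last target. There are 200 camera calls.

### The job

Lift the yellow hold-down ring off the homogeniser shaft with the orange coupling and hang it on the steel parking post, seated all the way down and let go. Then draw that shaft up out of its holder, tip it over and hold it still in front of the inspection camera: slotted tip centred over the lens about 40 mm from the glass, the shaft pointing straight into the lens, touching nothing but the gripper and never bumping the camera. Finish while still holding it there, and leave the rest of the bench as it is.

Things in the scene. Friction and masses are not known exactly. Their poses are not given: they have to be found in the camera images.
- shaft: Homogeniser shaft, 155 mm, 0.25 kg, upright in the holder. Origin: centre of the lower end face; z along it to the coupling. From the tip: slotted steel tip dia 24 (0-20 mm), shaft dia 20 (to 105), dark flange dia 50 (105-111) resting on the holder's rim, orange coupling 22 mm square (111-155), flats facing own x and y (any yaw up to 45 degrees). Grip the coupling, about 137 mm from the tip.
- ring: Yellow plastic hold-down ring, outer diameter 56 mm, hole 38 mm, 18 mm high, about 80 g. Origin: centre of its underside, z along the hole. It lies loose on the shaft's flange around the orange coupling, which stands 26 mm higher than the ring's top; lift it straight up to take it off.
- holder: Fixed holder of the shaft: teal base 120 by 100 by 12 mm carrying an upright steel tube, outer diameter 44 mm, bore 32 mm, rim 122 mm above the bench. Origin: centre of the underside. The shaft hangs 105 mm deep in it, so its tip must rise that much to come free.
- post: Fixed parking post: round teal base 84 mm diameter, white pedestal 48 mm diameter with its top 50 mm above the bench, on it a steel post 24 mm diameter, tapered at the top, ending 85 mm above the bench. Origin: centre of the underside, z up. A ring fully down lies flat on the white pedestal around the steel post, its underside 50 mm above the bench.
- camera: Fixed inspection camera: grey base 130 by 110 by 14 mm, dark bracket, white barrel. Origin on the underside, z up; its own -x is the side towards which it looks up.
- lens: The camera's barrel (60 mm diameter, black rim 68 mm, white light ring, dark blue glass). Origin: centre of the glass, 110 mm above the bench. Own z points out of the glass along the line of sight, up and towards the robot, 40 degrees (0.70 rad) from vertical; own y is level. Wanted: shaft's tip on this axis about 40 mm out, shaft's own z along lens z.
- spare: Bystander: another shaft with a round black coupling, in a second teal holder. Overall 145 mm long. Origin: its tip. Leave alone.
- jar: Bystander: small white jar, 48 mm diameter, 48 mm high, loose. Origin: centre of underside.
- pot: Bystander: large white jar, 72 mm diameter, 75 mm high, loose. Origin: centre of underside.
- amber: Bystander: amber glass bottle with black cap, 60 mm diameter, 130 mm high, loose. Origin: centre of underside.
- beaker: Bystander: glass beaker, 72 mm diameter, 90 mm high, loose. Origin: centre of underside.
- vial: Bystander: small glass vial with green cap, 28 mm diameter, 50 mm high, loose. Origin: centre of underside.
Mind the look-alikes: they are no part of the job. Leave any brown, green or red look-alike of the holder alone.

How it is judged:
On the way, in this order (a step that is already met when the one before it is completed fails the run):
1. the ring is fully down on the parking post and let go, the shaft still in its holder (horizontal distance between ring and post below 0.011 m and z of ring in the frame of post between 0.045 and 0.056 m and angle between ring's own z axis and vertical below 0.12 rad and contact force between ring and the fingers below 0.1 N and linear speed of ring below 0.03 m/s and z of shaft in the frame of holder below 0.04 m), for 0.2 s.
2. the shaft has been drawn clear of its holder and is held by the gripper (height (world z) of shaft above 0.123 m and contact force between shaft and the fingers above 1 N and contact force between shaft and holder below 0.1 N), for 0.2 s.
At the end, for the whole second after the job is handed in: Ring flat on the post's pedestal (11 mm of centre, 6 mm of fully down), released. Shaft held still, tip 20 to 70 mm from the glass, within 18 mm of the lens axis, aligned to 0.22 rad, touching neither holder, post nor camera. Bystanders within 30 mm of their starts (horizontal distance between ring and post below 0.011 m and z of ring in the frame of post between 0.045 and 0.056 m and angle between ring's own z axis and vertical below 0.12 rad and contact force between ring and the fingers below 0.1 N and linear speed of each of ring, shaft below 0.03 m/s and z of shaft in the frame of lens between 0.02 and 0.07 m and x of shaft in the frame of lens between -0.018 and 0.018 m and y of shaft in the frame of lens between -0.018 and 0.018 m and angle between the z axis of shaft and the z axis of lens, either way round below 0.22 rad and contact force between shaft and the fingers above 1 N and contact force between shaft and holder below 0.1 N and contact force between shaft and camera below 0.1 N and contact force between shaft and post below 0.1 N and angular speed of shaft below 0.2 rad/s and distance of each of spare, jar, pot, amber, beaker, vial from where it was at the start of the episode below 0.03 m); the arm keeps its last pose, push and grip.
It fails at once if the shaft touches the camera (contact force between shaft and camera above 0.5 N).
It fails at once if a bystander is pushed more than 30 mm or knocked over (distance of any of spare, jar, pot, amber, beaker, vial from where it was at the start of the episode above 0.03 m or angle between any of spare, jar, pot, amber, beaker, vial's own z axis and vertical above 0.5 rad).
It also fails if it takes over 64 s, if anything falls off the work surface, if the arm or the gripper's body presses on something with over 40 N, if the wrist force passes 120 N, or if a joint passes its speed limit or range.

## Working session

There is one attempt and no reset: what is moved stays moved. The work goes in short steps, Python scripts to look and compute and a tool call to move; the robot and the scene stay as the last step left them, time stands still between calls to the robot, and variables do not carry over. Pictures are saved under pics/ and viewed, at most 10 in all, crops included, and the job is handed in when it is done.

Besides the shell and the picture viewer there is one more tool, called after "Emit:" as a command line: name --argument value ..., lists and objects as JSON in quotes. play_rows: Moves the arm, as the interface text tells. Its arguments: {"type":"object","properties":{"motion":{"type":"array"}},"required":["motion"]}

```bash
mkdir -p pics
cat > h.py <<'E'
import numpy as np, cv2
from station import ctrl
from scipy.spatial.transform import Rotation as R
def snap(cam,fn,crop=None,scale=1):
    im=ctrl.get_image(cam); 
    o=im if crop is None else im[crop[1]:crop[3],crop[0]:crop[2]]
    o=cv2.resize(o,None,fx=scale,fy=scale,interpolation=cv2.INTER_CUBIC)
    cv2.imwrite('pics/'+fn,o[:,:,::-1]); np.save('pics/'+cam+'.npy',im); return im
def proj(cam,P):
    p=ctrl.camera_params(cam);K=np.array(p['intrinsics']);E=np.array(p['extrinsics'])
    c=(E@np.c_[np.atleast_2d(P),np.ones(len(np.atleast_2d(P)))].T)[:3]
    u=K@np.array([c[0],-c[1],-c[2]]); return (u[:2]/u[2]).T
def onz(cam,uv,z):
    p=ctrl.camera_params(cam);K=np.array(p['intrinsics']);E=np.array(p['extrinsics'])
    d=np.linalg.inv(K)@[uv[0],uv[1],1]; d=E[:3,:3].T@np.array([d[0],-d[1],-d[2]])
    o=-E[:3,:3].T@E[:3,3]; return o+d*(z-o[2])/d[2]
E
python3 - <<'E'
from h import *
for c in('scene','top'):
    snap(c,c+'0.png',scale=1.5); p=ctrl.camera_params(c); print({k:np.round(v,3).tolist() if k in('intrinsics','extrinsics') else v for k,v in p.items()})
print(ctrl.read_state())
E
```

```text
{'intrinsics': [[375.285, 0.0, 253.275], [0.0, 375.285, 192.465], [0.0, 0.0, 1.0]], 'extrinsics': [[0.367, 0.93, -0.018, -0.162], [-0.713, 0.294, 0.637, 0.298], [0.598, -0.221, 0.771, -1.599], [0.0, 0.0, 0.0, 1.0]]}
{'intrinsics': [[495.128, 0.0, 260.852], [0.0, 495.128, 191.358], [0.0, 0.0, 1.0]], 'extrinsics': [[0.007, -1.0, 0.0, -0.041], [0.995, 0.007, 0.103, -0.502], [-0.103, -0.0, 0.995, -1.552], [0.0, 0.0, 0.0, 1.0]]}
{'clock': 0.1, 'qpos': array([-1.45959648e+00,  3.13953996e-01,  4.51119028e-02,  1.30361692e+00,
        1.21638322e-05,  1.43121014e+00]), 'dq': array([-4.23168623e-04, -1.84010390e-03,  4.45216744e-03,  1.89505670e-04,
        4.64787431e-05,  1.02900156e-03]), 'tau': array([ 3.01974847e-03, -4.81721449e+01,  2.99246871e+01,  1.26876266e-02,
       -2.19594499e-04, -1.66683145e-05]), 'ee_pos': array([ 0.14264285, -0.55652411,  0.20998965]), 'ee_rot': array([-8.31171059e-04,  9.92148249e-01,  1.25064628e-01,  1.78802733e-05]), 'force': array([ 0.41372557,  0.46572502, -0.38721454]), 'wrist_torque': array([0.05321415, 0.01482994, 0.04700784]), 'grasp_force': 0.0, 'gripper_width': 0.08547565993973313}
```

View pics/scene0.png

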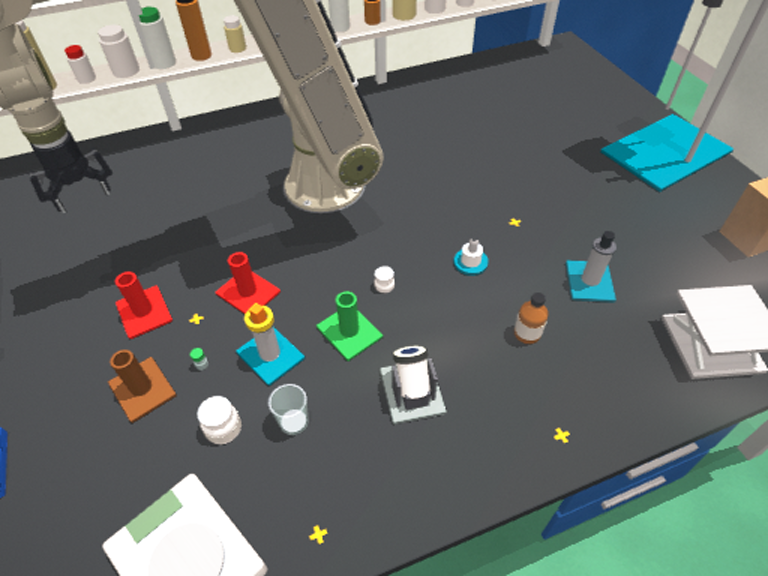

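View pics/top0.png

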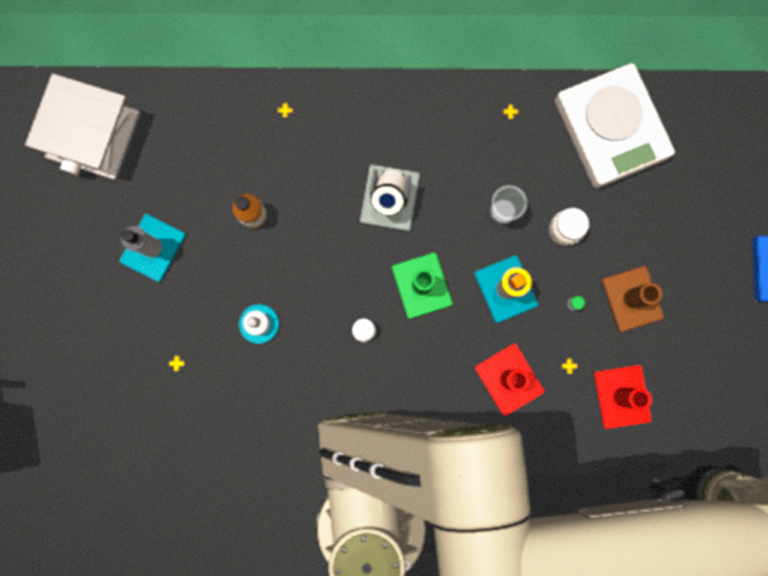

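The wanted part is the yellow ring with the orange coupling on the teal holder, at about (260,318) in the scene view and (516,282) in the top view, both in enlarged pixels. These could be confused with it:
- The spare with the black coupling: scene (600,260), top (140,242).
- Red holders: top (512,380) and (625,397).
- Green holder: top (422,283).
- Brown holder: top (640,297).
- Yellow floor crosses.

The post is at top (259,323) and the lens at top (388,200). Next I'll check these in a close crop.

Run:
```python
from h import *
t=np.load('pics/top.npy'); s=np.load('pics/scene.npy')
def c(im,x,y,w=33): return cv2.resize(im[y-w:y+w,x-w:x+w],(264,264),interpolation=cv2.INTER_CUBIC)
m=np.vstack([np.hstack([c(t,344,188),c(t,173,215),c(t,259,133)]),np.hstack([c(s,174,222),c(s,314,168),c(s,274,250)])])
cv2.imwrite('pics/m.png',m[:,:,::-1])
# colour centroids
for n,im in(('top',t),('scene',s)):
    h=cv2.cvtColor(im,cv2.COLOR_RGB2HSV)
    x0,y0=(344,188) if n=='top' else (174,214)
    for nm,lo,hi in(('or',(8,150,90),(19,255,255)),('ye',(21,150,90),(32,255,255))):
        k=cv2.inRange(h,lo,hi); k[:y0-33]=0;k[y0+33:]=0;k[:,:x0-33]=0;k[:,x0+33:]=0
        ys,xs=np.nonzero(k); print(n,nm,len(xs),xs.mean(),ys.mean(),xs.min(),xs.max(),ys.min(),ys.max())
        if nm=='or':
            r=cv2.minAreaRect(np.c_[xs,ys].astype(np.float32)); print(r)
```

```text
top or 41 343.219512195122 188.29268292682926 339 349 183 192
((343.8414611816406, 187.92681884765625), (8.43338394165039, 7.964861869812012), 51.34019470214844)
top ye 219 344.53881278538813 187.73972602739727 334 354 179 197
scene or 91 171.73626373626374 210.03296703296704 164 177 202 215
((171.78460693359375, 208.12307739257812), (13.395750045776367, 12.403472900390625), 60.2551155090332)
scene ye 196 172.4030612244898 212.39795918367346 163 182 202 221
```

View pics/m.png

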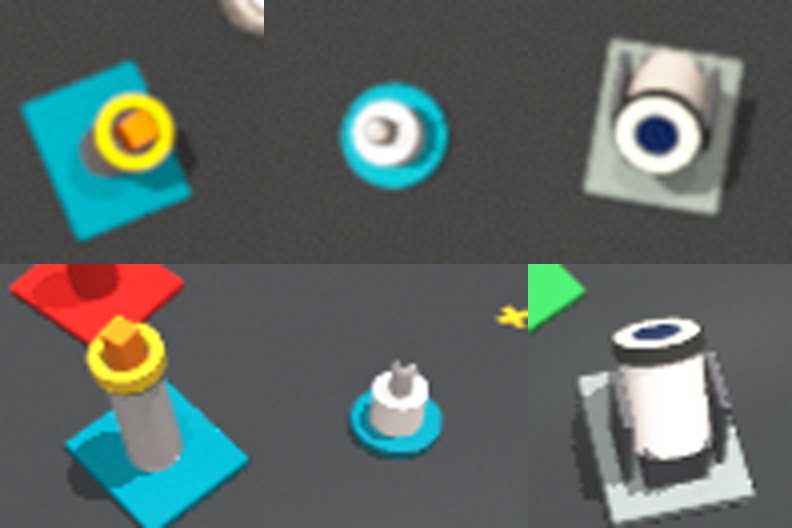

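The crops show the orange coupling and yellow ring on the teal holder, the steel-pin post, and the camera looking up. Next I'll turn these pixels into positions.

Run:
```python
from h import *
t=np.load('pics/top.npy'); s=np.load('pics/scene.npy')
np.set_printoptions(precision=4,suppress=True)
def seg(im,c,w,lo,hi):
    h=cv2.cvtColor(im,cv2.COLOR_RGB2HSV);k=cv2.inRange(h,lo,hi);m=np.zeros_like(k);m[c[1]-w:c[1]+w,c[0]-w:c[0]+w]=1
    ys,xs=np.nonzero(k*m); return np.c_[xs,ys].astype(np.float32)
def show(n,cam,pts,z):
    hull=cv2.convexHull(pts); (e,ax,an)=cv2.fitEllipse(hull) if len(hull)>4 else ((0,0),0,0)
    print(n,cam,len(pts),np.array(e),np.array(ax),'->',onz(cam,e,z))
for cam,im,r,p,l in(('top',t,(344,188),(173,215),(257,133)),('scene',s,(173,213),(314,172),(274,240))):
    show('ring(all yellow+or)',cam,seg(im,r,24,(8,150,90),(32,255,255)),.14)
    show('postbase',cam,seg(im,p,28,(85,150,60),(100,255,255)),.010)
    show('pedestal',cam,seg(im,p,22,(0,0,195),(180,60,255)),.05)
    show('glass',cam,seg(im,l,14,(105,120,20),(130,255,140)),.110)
# camera base corners from top crop, z=.014
C=[]
for x,y in((613,38),(745,62),(717,214),(583,190)):
    q=((x-528+.5)/4-.5+226,(y+.5)/4-.5+100); C.append(onz('top',q,.014))
C=np.array(C);print(C,C.mean(0),np.linalg.norm(np.diff(C,axis=0),axis=1))
for a,b in((3,0),(2,1),(1,0),(2,3)): d=C[b]-C[a];print(np.degrees(np.arctan2(d[1],d[0])))
# holder base corners
H=[]
for x,y in((133,61),(190,193),(82,241),(21,107)):
    H.append(onz('top',((x+.5)/4-.5+311,(y+.5)/4-.5+155),.012))
H=np.array(H);print(H,H.mean(0))
# coupling top corners top & scene guess
for cam,P,o in(('top',((143,106),(160,130),(136,150),(117,124)),(311,155)),('scene',((120,317-264),(147,331-264),(131,352-264),(103,337-264)),(141,189))):
    q=[onz(cam,((x+.5)/4-.5+o[0],(y+.5)/4-.5+o[1]),.172) for x,y in P];q=np.array(q)
    print(cam,q,q.mean(0),[np.degrees(np.arctan2(*(q[(i+1)%4]-q[i])[1::-1])) for i in range(4)])
```

```text
ring(all yellow+or) top 274 [344.2177 187.7685] [18.2689 20.2236] -> [ 0.503  -0.2842  0.14  ]
postbase top 298 [172.1769 215.5097] [26.1655 26.6709] -> [0.4243 0.2458 0.01  ]
pedestal top 174 [169.8477 214.7735] [15.5604 15.7305] -> [0.4244 0.246  0.05  ]
glass top 58 [257.7064 133.3246] [7.3498 9.0234] -> [ 0.6718 -0.0268  0.11  ]
ring(all yellow+or) scene 292 [172.1561 211.4756] [19.1063 19.1291] -> [ 0.5056 -0.2845  0.14  ]
postbase scene 173 [313.5533 174.0301] [17.8708 22.9241] -> [0.4313 0.2437 0.01  ]
pedestal scene 124 [314.6419 168.1313] [13.5494 17.7741] -> [0.4381 0.2398 0.05  ]
glass scene 18 [272.6123 233.1892] [2.062  9.4813] -> [ 0.6728 -0.0281  0.11  ]
[[ 0.7735  0.01    0.014 ]
 [ 0.7542 -0.0979  0.014 ]
 [ 0.6284 -0.0757  0.014 ]
 [ 0.6473  0.033   0.014 ]] [ 0.7009 -0.0327  0.014 ] [0.1096 0.1278 0.1103]
-10.34986713829719
-10.032579530047826
79.88018674763262
80.11724631610244
[[ 0.5756 -0.3053  0.012 ]
 [ 0.469  -0.3499  0.012 ]
 [ 0.4298 -0.263   0.012 ]
 [ 0.5375 -0.2147  0.012 ]] [ 0.503  -0.2832  0.012 ]
top [[ 0.5188 -0.2852  0.172 ]
 [ 0.5014 -0.2974  0.172 ]
 [ 0.4867 -0.2798  0.172 ]
 [ 0.5055 -0.2663  0.172 ]] [ 0.5031 -0.2822  0.172 ] [np.float64(-145.17334753532168), np.float64(129.95009333654207), np.float64(35.76383689577244), np.float64(-55.02712044233114)]
scene [[ 0.4948 -0.2805  0.172 ]
 [ 0.5152 -0.2652  0.172 ]
 [ 0.5296 -0.2807  0.172 ]
 [ 0.5084 -0.2965  0.172 ]] [ 0.512  -0.2807  0.172 ] [np.float64(36.90275632991621), np.float64(-47.20708078767371), np.float64(-143.46733142371409), np.float64(130.30430058008204)]
```

```bash
cat >> h.py <<'E'
np.set_printoptions(precision=4,suppress=True)
def down(psi): # tool x at yaw psi (deg), tool z down
    return R.from_euler('z',psi,degrees=True)*R.from_euler('x',180,degrees=True)
def rel(pos,rot,s=None):
    s=s or ctrl.read_state(); q=np.array(s['ee_rot']); r=R.from_quat(np.r_[q[1:],q[0]])
    print('turn',(r.inv()*rot).as_rotvec(),'shift',r.inv().apply(np.array(pos)-s['ee_pos']),'q',np.array(s['qpos']))
E
python3 - <<'E'
from h import *
rel([.503,-.283,.23],down(37.5))
E
```

```text
turn [-0.0016 -0.0006 -0.4037] shift [ 0.417  -0.1756 -0.0196] q [-1.4596  0.314   0.0451  1.3036  0.      1.4312]
```

Emit:
play_rows --motion '[0,0,-0.1,0.1,-0.042,-0.02,0.085,0,0,-0.404,0.417,-0.176,-0.02,0.085,0,0,-0.404,0.417,-0.176,-0.02,0.085,0,0,-0.404,0.417,-0.176,-0.02,0.085,0,0,-0.404,0.417,-0.176,-0.02,0.085,0,0,-0.404,0.417,-0.176,-0.02,0.085,0,0,-0.404,0.417,-0.176,-0.02,0.085,0,0,-0.404,0.417,-0.176,-0.02,0.085,0,0,-0.404,0.417,-0.176,-0.02,0.085,0,0,-0.404,0.417,-0.176,-0.02,0.085,0,0,-0.404,0.417,-0.176,-0.02,0.085,0,0,-0.404,0.417,-0.176,-0.02,0.085]'

```text
clock: 1.1
ee_pos: [0.5073, -0.2786, 0.2302]
ee_rot: [-0.001, 0.946, 0.325, 0.001]
force: [-1.1, 0.6, -0.8]
gripper_width: 0.0852
grasp_force: 0.0
```

Run:
```python
from h import *
im=snap('scene','s1.png',(110,130,240,260),5)
s=ctrl.read_state();print(s['ee_pos'],s['clock']);rel([.503,-.283,.114],down(37.5))
```

```text
[ 0.5052 -0.2804  0.2301] 1.15
turn [-0.0008 -0.0001  0.0059] shift [-0.0033  0.0008  0.1161] q [-0.6458  0.3152  0.0958  1.3522  0.0003  1.8355]
```

View pics/s1.png

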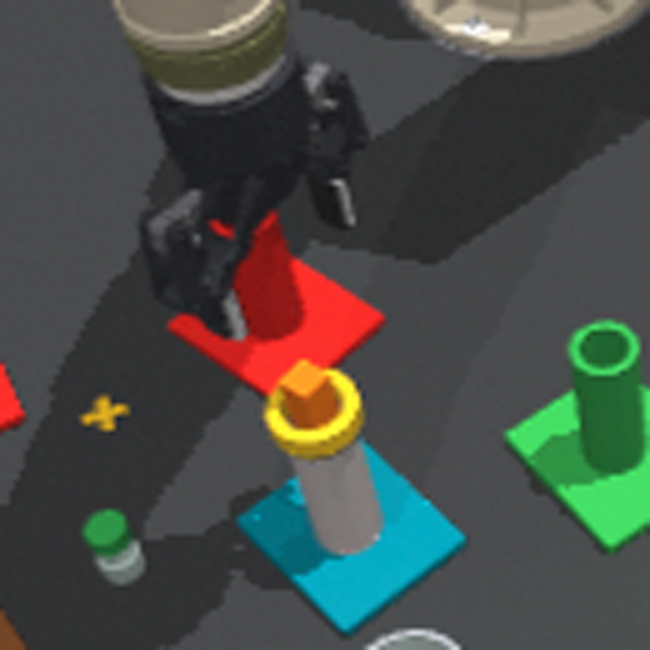

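Emit:
play_rows --motion '[0,0,0,0,0,0.02,0.085,0,0,0,0,0,0.045,0.085,0,0,0,0,0,0.07,0.085,0,0,0,0,0,0.09,0.085,0,0,0,0,0,0.105,0.085,0,0,0,0,0,0.116,0.085,0,0,0,0,0,0.116,0.085]'

```text
clock: 1.73
ee_pos: [0.5007, -0.2826, 0.112]
ee_rot: [-0.002, 0.947, 0.321, -0.002]
force: [-0.1, -0.3, -0.4]
gripper_width: 0.0852
grasp_force: 0.0
```

Emit:
play_rows --motion '[0,0,0,0,0,0,0.05,0,0,0,0,0,0,0.05,0,0,0,0,0,0,0.05,0,0,0,0,0,0,0.05,0,0,0,0,0,0,0.05,0,0,0,0,0,0,0.05,0,0,0,0,0,0,0.05,0,0,0,0,0,0,0.05]'

```text
clock: 2.4
ee_pos: [0.5038, -0.284, 0.1171]
ee_rot: [0.002, 0.947, 0.322, 0.001]
force: [-1.9, 0.4, 5.4]
gripper_width: 0.0523
grasp_force: 61.7
```

Run:
```python
from h import *
im=snap('scene','s2.png',(120,160,220,250),7)
s=ctrl.read_state();print(s)
```

```text
{'clock': 2.45, 'qpos': array([-0.6518,  0.3595, -0.1217,  1.0859, -0.0006,  1.8351]), 'dq': array([-0.0016, -0.0021, -0.0013,  0.001 ,  0.0023, -0.0003]), 'tau': array([  0.4816, -46.1042,  27.0406,  -0.6684,   0.2803,  -0.0109]), 'ee_pos': array([ 0.5038, -0.284 ,  0.1171]), 'ee_rot': array([0.0017, 0.9469, 0.3215, 0.0007]), 'force': array([-1.9935, -0.2986,  6.2628]), 'wrist_torque': array([0.041 , 0.3917, 0.0421]), 'grasp_force': 61.74098398536444, 'gripper_width': 0.052101778710777834}
```

View pics/s2.png

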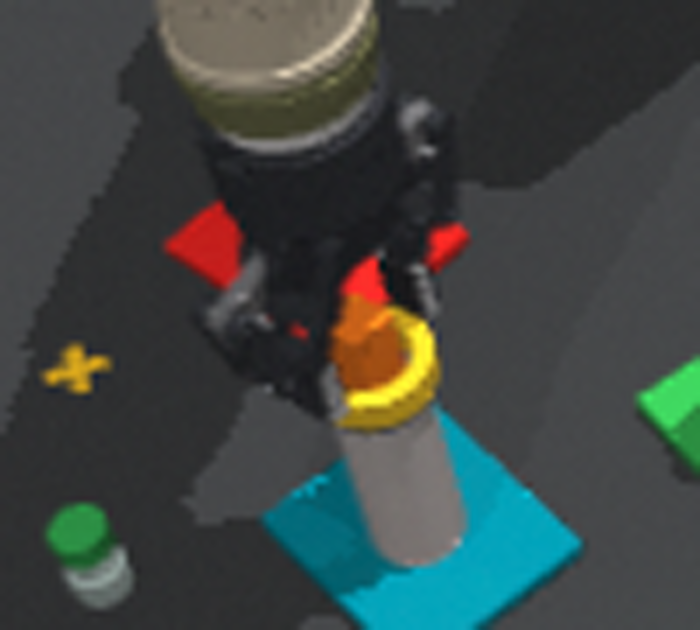

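Run:
```python
from h import *
im=np.load('pics/scene.npy');s=ctrl.read_state()
p=np.array(s['ee_pos']);ty=down(37.5).apply([0,1,0]);tx=down(37.5).apply([1,0,0])
f=lambda P:(proj('scene',P)-[120,160]+.5)*7
print('tcp,+-y at z .137',f(p),f(p+[0,0,.02]),f(p+[0,0,.02]+.026*ty),f(p+[0,0,.02]-.026*ty))
for x,y in((.503,-.283),(.508,-.282)):
    a=np.linspace(0,2*np.pi,8,endpoint=False)
    print(x,y,'ring top',f([x,y,.146]),'ext',f(np.c_[x+.028*np.cos(a),y+.028*np.sin(a),a*0+.146]).round(0).tolist())
h=cv2.cvtColor(im,cv2.COLOR_RGB2HSV);k=cv2.inRange(h,(21,150,90),(32,255,255));k[:190]=0;k[225:]=0;k[:,:160]=0;k[:,190:]=0
ys,xs=np.nonzero(k);print('yellow',(xs.min()-120)*7,(xs.max()+1-120)*7,(ys.min()-160)*7,(ys.max()+1-160)*7)
```

```text
tcp,+-y at z .137 [[378.4572 391.8102]] [[370.018  364.3819]] [[331.4113 406.886 ]] [[407.6782 322.9201]]
0.503 -0.283 ring top [[368.0786 349.8016]] ext [[384.0, 399.0], [425.0, 370.0], [432.0, 330.0], [402.0, 302.0], [353.0, 302.0], [312.0, 330.0], [304.0, 370.0], [333.0, 399.0]]
0.508 -0.282 ring top [[373.1584 357.7616]] ext [[389.0, 407.0], [430.0, 378.0], [437.0, 338.0], [407.0, 310.0], [358.0, 310.0], [317.0, 338.0], [309.0, 378.0], [338.0, 407.0]]
yellow 343 441 308 427
```

Emit:
play_rows --motion '[0,0,0,0,0,-0.005,0.05,0,0,0,0,0,-0.01,0.05,0,0,0,0,0,-0.016,0.05,0,0,0,0,0,-0.02,0.05,0,0,0,0,0,-0.02,0.05,0,0,0,0,0,-0.02,0.05]'

```text
clock: 2.95
ee_pos: [0.5032, -0.2833, 0.1352]
ee_rot: [0.0, 0.947, 0.322, 0.0]
force: [0.6, -0.1, -1.2]
gripper_width: 0.0521
grasp_force: 62.7
```

Run:
```python
from h import *
a=snap('scene','a.png',(130,170,200,240),5);b=snap('top','b.png',(310,150,380,220),5)
cv2.imwrite('pics/s3.png',np.hstack([cv2.imread('pics/a.png'),cv2.imread('pics/b.png')]))
s=ctrl.read_state();print(s['ee_pos'],s['force'],s['gripper_width'],s['grasp_force'])
```

```text
[ 0.5029 -0.283   0.1346] [ 0.452  -0.0711 -0.9023] 0.052593509602197344 62.6783487573266
```

View pics/s3.png

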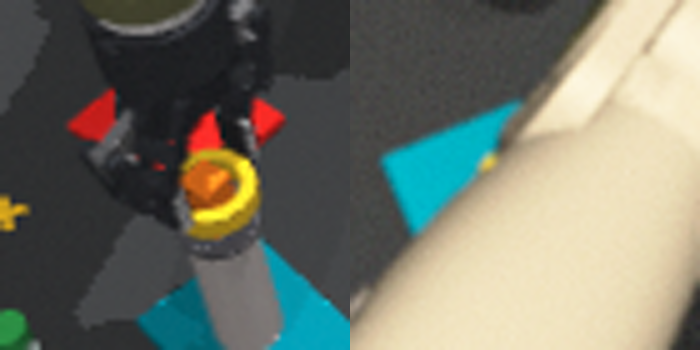

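Emit:
play_rows --motion '[0,0,0,0,0,-0.02,0.05,0,0,0,0,0,-0.045,0.05,0,0,0,0,0,-0.07,0.05,0,0,0,0,0,-0.086,0.05,0,0,0,0,0,-0.086,0.05]'

```text
clock: 3.47
ee_pos: [0.5045, -0.2842, 0.2244]
ee_rot: [0.003, 0.947, 0.322, 0.002]
force: [1.3, -0.4, 0.3]
gripper_width: 0.0523
grasp_force: 63.1
```

Run:
```python
from h import *
rel([.4245,.246,.22],down(82.5))
```

```text
turn [ 0.0061  0.0008 -0.785 ] shift [ 0.2595 -0.4693  0.0021] q [-0.6516  0.3127  0.0785  1.3306 -0.      1.8351]
```

Emit:
play_rows --motion '[0,0,-0.024,0.008,-0.014,0,0.05,0,0,-0.063,0.021,-0.037,0,0.05,0,0,-0.11,0.036,-0.065,0,0.05,0,0,-0.157,0.052,-0.093,0,0.05,0,0,-0.204,0.068,-0.122,0,0.05,0,0,-0.251,0.083,-0.15,0,0.05,0,0,-0.298,0.099,-0.178,0,0.05,0,0,-0.345,0.114,-0.206,0,0.05,0,0,-0.392,0.13,-0.234,0,0.05,0,0,-0.447,0.148,-0.266,0,0.05,0,0,-0.502,0.166,-0.299,0,0.05,0,0,-0.55,0.182,-0.327,0,0.05]'

```text
clock: 4.47
ee_pos: [0.4467, 0.0891, 0.2194]
ee_rot: [-0.001, 0.823, 0.568, -0.001]
force: [-0.3, 0.5, -0.9]
gripper_width: 0.0522
grasp_force: 63.0
```

Run:
```python
from h import *
p=np.array([.503,-.283,.22])+down(37.5).apply([.182,-.327,0]); psi=37.5+np.degrees(.55); r=down(psi)
print(p,psi,(r.inv()*down(82.5)).as_rotvec(), r.inv().apply([.4245,.246,.22]-p)); s=ctrl.read_state();print(s['ee_pos'],s['gripper_width'],s['qpos'])
```

```text
[0.4483 0.0872 0.22  ] 69.01267873219528 [-0.      0.     -0.2354] [ 0.1397 -0.0791 -0.    ]
[0.4467 0.0891 0.2194] 0.05222648446689283 [ 0.0201  0.0808 -0.2229  1.269   0.0003  1.954 ]
```

Emit:
play_rows --motion '[0,0,-0.05,0.03,-0.017,0,0.05,0,0,-0.11,0.065,-0.037,0,0.05,0,0,-0.16,0.097,-0.055,0,0.05,0,0,-0.21,0.125,-0.07,0,0.05,0,0,-0.235,0.14,-0.079,0,0.05,0,0,-0.235,0.14,-0.079,0.03,0.05,0,0,-0.235,0.14,-0.079,0.06,0.05,0,0,-0.235,0.14,-0.079,0.09,0.05,0,0,-0.235,0.14,-0.079,0.11,0.05,0,0,-0.235,0.14,-0.079,0.11,0.05,0,0,-0.235,0.14,-0.079,0.11,0.05]'

```text
clock: 5.38
ee_pos: [0.4228, 0.2455, 0.1091]
ee_rot: [-0.001, 0.752, 0.659, -0.002]
force: [0.4, -1.0, -0.9]
gripper_width: 0.0521
grasp_force: 63.1
```

Run:
```python
from h import *
a=snap('scene','s4.png',(275,110,355,190),7)
s=ctrl.read_state();print(s['ee_pos'],s['force'],s['gripper_width'],s['qpos'])
f=lambda P:(proj('scene',P)-[275,110]+.5)*7
q=np.array(s['ee_pos']);an=np.linspace(0,2*np.pi,12,endpoint=False);z=q[2]+.029
print(f([.4245,.246,.085]),f([[.4245,.246,.05]]),'ring top pred',f([q[0],q[1],z]),f(np.c_[q[0]+.028*np.cos(an),q[1]+.028*np.sin(an),an*0+z]).round(0).tolist())
```

```text
[0.4243 0.246  0.1107] [-0.9869  0.7047 -0.638 ] 0.052160346663330914 [ 0.3616  0.208  -0.3474  1.0165 -0.0001  2.0635]
[[286.8389 341.604 ]] [[279.4111 389.3628]] ring top pred [[298.837  262.7475]] [[326.0, 300.0], [348.0, 287.0], [356.0, 268.0], [349.0, 248.0], [329.0, 232.0], [301.0, 224.0], [272.0, 227.0], [251.0, 239.0], [242.0, 258.0], [248.0, 278.0], [268.0, 294.0], [297.0, 302.0]]
```

View pics/s4.png

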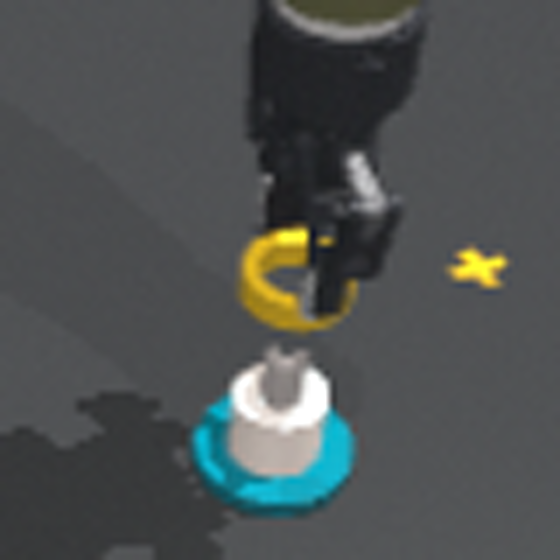

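Emit:
play_rows --motion '[0,0,0,0,0,0.01,0.05,0,0,0,0,0,0.022,0.05,0,0,0,0,0,0.034,0.05,0,0,0,0,0,0.046,0.05,0,0,0,0,0,0.056,0.05,0,0,0,0,0,0.064,0.05,0,0,0,0,0,0.069,0.05,0,0,0,0,0,0.07,0.05,0,0,0,0,0,0.07,0.05]'

```text
clock: 6.18
ee_pos: [0.4246, 0.2461, 0.0407]
ee_rot: [0.0, 0.752, 0.659, -0.0]
force: [-0.5, 0.2, -0.4]
gripper_width: 0.0522
grasp_force: 63.1
```

Emit:
play_rows --motion '[0,0,0,0,0,0.001,0.06,0,0,0,0,0,0.001,0.085,0,0,0,0,0,0.001,0.085,0,0,0,0,0,0.001,0.085,0,0,0,0,0,0.001,0.085,0,0,0,0,0,0.001,0.085,0,0,0,0,0,0.001,0.085,0,0,0,0,0,-0.03,0.085,0,0,0,0,0,-0.07,0.085,0,0,0,0,0,-0.11,0.085,0,0,0,0,0,-0.15,0.085,0,0,0,0,0,-0.18,0.085]'

```text
clock: 7.18
ee_pos: [0.425, 0.2464, 0.2243]
ee_rot: [0.001, 0.752, 0.659, 0.001]
force: [-0.1, 0.6, 0.4]
gripper_width: 0.0852
grasp_force: 0.0
```

Run:
```python
from h import *
a=snap('scene','s5.png',(275,130,355,210),6)
s=ctrl.read_state();print(s['ee_pos'],s['force'],s['gripper_width'],s['qpos'])
f=lambda P:(proj('scene',P)-[275,130]+.5)*6
an=np.linspace(0,2*np.pi,12,endpoint=False)
print('want ring top',f(np.c_[.4245+.028*np.cos(an),.246+.028*np.sin(an),an*0+.068]).round(0).tolist())
# return move to above shaft at z .22, psi 37.5, from commanded (.4245,.246,.22) psi 82.5
r=down(82.5);print((r.inv()*down(37.5)).as_rotvec(),r.inv().apply([.0785,-.529,.015]))
```

```text
[0.4276 0.2473 0.2296] [2.2272 0.9122 4.4011] 0.0849062213515424 [ 0.3618  0.1407 -0.1297  1.289  -0.0001  2.0635]
want ring top [[265.0, 224.0], [283.0, 214.0], [290.0, 197.0], [284.0, 180.0], [268.0, 166.0], [245.0, 160.0], [221.0, 162.0], [203.0, 173.0], [196.0, 189.0], [201.0, 206.0], [217.0, 220.0], [241.0, 227.0]]
[ 0.     -0.      0.7854] [-0.5142  0.1469 -0.015 ]
```

View pics/s5.png

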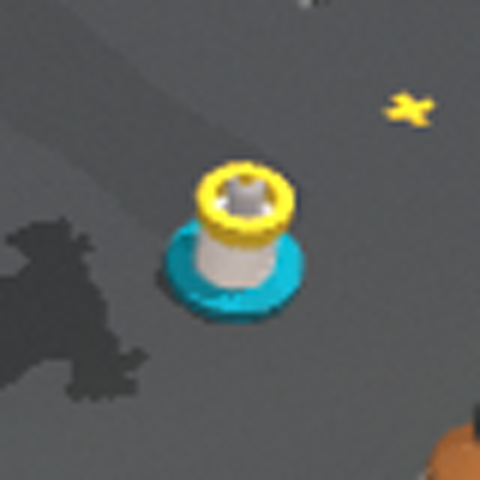

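Step 1 checks out: the ring lies flat and centred on the pedestal, at about (245,200) in the crop. Now I'll go back to the shaft.

Emit:
play_rows --motion '[0,0,0.04,-0.026,0.007,-0.015,0.085,0,0,0.1,-0.062,0.018,-0.015,0.085,0,0,0.16,-0.1,0.028,-0.015,0.085,0,0,0.22,-0.138,0.039,-0.015,0.085,0,0,0.28,-0.176,0.05,-0.015,0.085,0,0,0.34,-0.214,0.061,-0.015,0.085,0,0,0.4,-0.252,0.072,-0.015,0.085,0,0,0.46,-0.29,0.083,-0.015,0.085,0,0,0.51,-0.328,0.094,-0.015,0.085,0,0,0.56,-0.366,0.105,-0.015,0.085,0,0,0.61,-0.4,0.114,-0.015,0.085,0,0,0.64,-0.42,0.12,-0.015,0.085]'

```text
clock: 8.23
ee_pos: [0.4887, -0.1896, 0.2354]
ee_rot: [0.001, 0.922, 0.387, -0.0]
force: [1.4, 0.7, 0.4]
gripper_width: 0.0852
grasp_force: 0.0
```

Run:
```python
from h import *
r0=down(82.5);p=np.array([.4245,.246,.22])+r0.apply([-.42,.12,-.015]);r=down(82.5-np.degrees(.64))
print(p,(r.inv()*down(37.5)).as_rotvec(),r.inv().apply([.5035,-.283,.235]-p),ctrl.read_state()['ee_pos'])
s=snap('scene','s6.png',(150,180,200,230),8)
f=lambda P:proj('scene',P)
h=cv2.cvtColor(s,cv2.COLOR_RGB2HSV);k=cv2.inRange(h,(5,120,60),(19,255,255));k[:185]=0;k[230:]=0;k[:,:150]=0;k[:,200:]=0
ys,xs=np.nonzero(k);print(len(xs),xs.min(),xs.max(),ys.min(),ys.max(),xs.mean(),ys.mean())
v=np.array([[sx*.011,sy*.011,z] for sx in(-1,1) for sy in(-1,1) for z in(.128,.172)])
for y in(33,37.5,42):
  w=R.from_euler('z',y,degrees=True).apply(v)+[.503,-.283,0]
  hull=cv2.convexHull(proj('scene',w).astype(np.float32));m=np.zeros((384*8,512*8),np.uint8);cv2.fillConvexPoly(m,((hull+.5)*8).astype(int),1)
  yy,xx=np.nonzero(m);print(y,xx.min()/8-.5,xx.max()/8-.5,yy.min()/8-.5,yy.max()/8-.5,xx.mean()/8-.5,yy.mean()/8-.5)
```

```text
[ 0.4887 -0.1861  0.235 ] [-0.     -0.      0.1454] [-0.0592  0.0782  0.    ] [ 0.4887 -0.1896  0.2354]
135 165 177 202 217 171.44444444444446 209.1925925925926
33 165.0 178.25 200.0 217.125 171.72903938468252 208.49479053022037
37.5 165.125 178.25 200.125 217.0 171.74578375723175 208.4924953607685
42 165.125 178.125 200.125 216.875 171.69578751617075 208.48850528244932
```

View pics/s6.png

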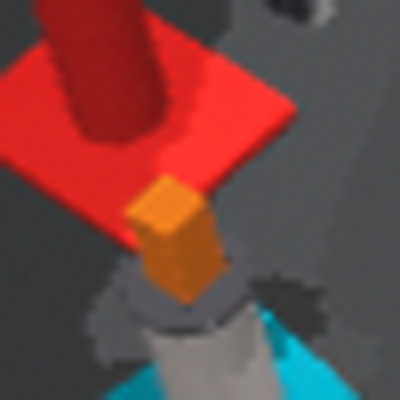

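Emit:
play_rows --motion '[0,0,0.05,-0.02,0.026,0,0.085,0,0,0.1,-0.04,0.052,0,0.085,0,0,0.145,-0.055,0.073,0,0.085,0,0,0.145,-0.059,0.078,0,0.085,0,0,0.145,-0.059,0.078,0,0.085,0,0,0.145,-0.059,0.078,0.025,0.085,0,0,0.145,-0.059,0.078,0.05,0.085,0,0,0.145,-0.059,0.078,0.075,0.085,0,0,0.145,-0.059,0.078,0.09,0.085,0,0,0.145,-0.059,0.078,0.099,0.085,0,0,0.145,-0.059,0.078,0.099,0.085]'

```text
clock: 9.2
ee_pos: [0.5022, -0.2803, 0.1348]
ee_rot: [-0.002, 0.947, 0.322, -0.001]
force: [0.3, -0.4, -0.8]
gripper_width: 0.0852
grasp_force: 0.0
```

Emit:
play_rows --motion '[0,0,0,0,0,0,0.06,0,0,0,0,0,0,0.04,0,0,0,0,0,0,0.03,0,0,0,0,0,0,0.015,0,0,0,0,0,0,0.01,0,0,0,0,0,0,0.01,0,0,0,0,0,0,0.01,0,0,0,0,0,0,0.01,0,0,0,0,0,0,0.01,0,0,0,0,0,0,0.01,0,0,0,0,0,0,0.01,0,0,0,0,0,0,0.01]'

```text
clock: 10.2
ee_pos: [0.5043, -0.2832, 0.1379]
ee_rot: [0.001, 0.947, 0.322, 0.001]
force: [0.6, 1.1, 5.6]
gripper_width: 0.0207
grasp_force: 60.4
```

Emit:
play_rows --motion '[0,0,0,0,0,-0.004,0.01,0,0,0,0,0,-0.012,0.01,0,0,0,0,0,-0.024,0.01,0,0,0,0,0,-0.037,0.01,0,0,0,0,0,-0.05,0.01,0,0,0,0,0,-0.065,0.01,0,0,0,0,0,-0.08,0.01,0,0,0,0,0,-0.095,0.01,0,0,0,0,0,-0.11,0.01,0,0,0,0,0,-0.125,0.01,0,0,0,0,0,-0.14,0.01,0,0,0,0,0,-0.155,0.01]'

```text
clock: 11.2
ee_pos: [0.5028, -0.2822, 0.2922]
ee_rot: [-0.001, 0.947, 0.322, -0.001]
force: [-0.4, -0.1, -2.0]
gripper_width: 0.0204
grasp_force: 59.5
```

Emit:
play_rows --motion '[0,0,0,0,0,-0.015,0.01,0,0,0,0,0,-0.03,0.01,0,0,0,0,0,-0.04,0.01,0,0,0,0,0,-0.04,0.01,0,0,0,0,0,-0.04,0.01,0,0,0,0,0,-0.04,0.01]'

```text
clock: 11.7
ee_pos: [0.5031, -0.2823, 0.3308]
ee_rot: [-0.001, 0.947, 0.322, -0.001]
force: [-0.1, 0.3, -3.1]
gripper_width: 0.0206
grasp_force: 59.6
```

Run:
```python
from h import *
s=ctrl.read_state();print(s['ee_pos'],s['force'],s['wrist_torque'],s['gripper_width'],s['qpos'],s['clock'])
zl=np.array([np.sin(.7)*np.cos(np.radians(170)),np.sin(.7)*np.sin(np.radians(170)),np.cos(.7)]);lens=np.array([.672,-.0272,.110])
# shaft in tool: tip 0.119 below TCP (TCP .138 when tip .017): tip at tool z +.121
D=.121
def tgt(d,psi): 
    r=down(psi); al,_=R.align_vectors([-zl],[r.apply([0,0,1])]); 
    ax=np.cross([0,0,1],zl);ax/=np.linalg.norm(ax); al=R.from_rotvec(ax*.7); rr=al*r
    assert np.allclose(rr.apply([0,0,-1]),zl,atol=1e-6); return lens+zl*(d+D),rr
r0=down(37.5)
for d in(.12,.04):
    p,rr=tgt(d,60); print(d,p,'tip',lens+zl*d); rel(p,rr)
print('vertical above', )
```

```text
[ 0.5031 -0.2823  0.3308] [-0.0682  0.3492 -3.0708] [ 0.0557  0.0197 -0.0369] 0.020588042040598723 [-0.6505  0.3226  0.3505  1.6006 -0.0001  1.8363] 11.7
0.12 [ 0.5191 -0.0002  0.2943] tip [ 0.5959 -0.0138  0.2018]
turn [-0.6041  0.3656 -0.3764] shift [ 0.1845 -0.2139  0.0367] q [-0.6505  0.3226  0.3505  1.6006 -0.0001  1.8363]
0.04 [ 0.5699 -0.0092  0.2331] tip [ 0.6466 -0.0227  0.1406]
turn [-0.6041  0.3656 -0.3764] shift [ 0.2194 -0.1758  0.0978] q [-0.6505  0.3226  0.3505  1.6006 -0.0001  1.8363]
vertical above
```

Emit:
play_rows --motion '[-0.018,0.011,-0.011,0.006,-0.006,0.001,0.01,-0.06,0.037,-0.038,0.018,-0.021,0.004,0.01,-0.121,0.073,-0.075,0.037,-0.043,0.007,0.01,-0.181,0.11,-0.113,0.055,-0.064,0.011,0.01,-0.242,0.146,-0.15,0.074,-0.086,0.015,0.01,-0.302,0.183,-0.188,0.092,-0.107,0.018,0.01,-0.362,0.219,-0.226,0.111,-0.128,0.022,0.01,-0.423,0.256,-0.263,0.129,-0.15,0.026,0.01,-0.483,0.292,-0.301,0.148,-0.171,0.029,0.01,-0.544,0.329,-0.339,0.166,-0.192,0.033,0.01,-0.586,0.355,-0.365,0.179,-0.207,0.036,0.01,-0.604,0.366,-0.376,0.184,-0.214,0.037,0.01]'

```text
clock: 12.7
ee_pos: [0.5153, 0.0022, 0.2902]
ee_rot: [0.219, 0.813, 0.472, 0.262]
force: [0.4, -0.5, -2.8]
gripper_width: 0.0202
grasp_force: 59.6
```

Emit:
play_rows --motion '[0,0,0,0,0,0,0.01,0,0,0,0,0,0,0.01,0,0,0,0,0,0,0.01]'

```text
clock: 12.95
ee_pos: [0.519, -0.0013, 0.2946]
ee_rot: [0.221, 0.814, 0.469, 0.263]
force: [0.4, 0.1, -2.1]
gripper_width: 0.0208
grasp_force: 59.6
```

Run:
```python
from h import *
s=ctrl.read_state();print(s['ee_pos'],s['force'],s['gripper_width'],s['qpos'],s['clock'])
q=s['ee_rot'];r=R.from_quat(np.r_[q[1:],q[0]]);tz=r.apply([0,0,1]);print(tz)
tip=s['ee_pos']+.121*tz; lens=np.array([.672,-.0272,.110]); zl=np.array([np.sin(.7)*np.cos(np.radians(170)),np.sin(.7)*np.sin(np.radians(170)),np.cos(.7)])
a=snap('scene','a.png',(225,170,315,270),4);b=snap('top','b.png',(210,90,300,190),4)
A=cv2.imread('pics/a.png');B=cv2.imread('pics/b.png');cv2.imwrite('pics/s7.png',np.hstack([A,B]))
for c,o,dx in(('scene',(225,170),0),('top',(210,90),360)):
    for P in(tip,tip-.105*tz*1,tip-.155*tz,lens,lens+.12*zl): print(c,((proj(c,P)-o+.5)*4+[dx,0]).round(0))
```

```text
[ 0.519  -0.0013  0.2946] [ 0.4     0.0908 -2.0626] 0.020753656175354362 [-0.1444 -0.3772 -0.6777  0.5698 -0.0204  1.9432] 12.95
[ 0.6348 -0.113  -0.7644]
scene [[170.  96.]]
scene [[150. -48.]]
scene [[ 140. -119.]]
scene [[193. 254.]]
scene [[171.  95.]]
top [[535. 251.]]
top [[514. 328.]]
top [[503. 368.]]
top [[553. 175.]]
top [[533. 251.]]
```

View pics/s7.png

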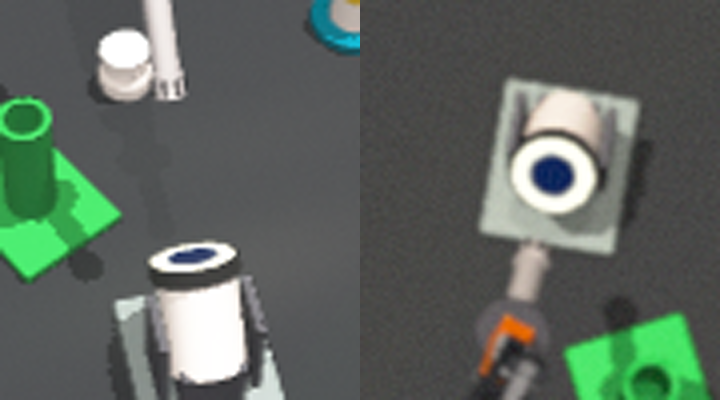

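The last picture shows the tip at scene (170,95), where I predicted it, and the shaft points at the glass. I'll advance 78 mm along the axis.

Emit:
play_rows --motion '[0,0,0,0,0,0.006,0.01,0,0,0,0,0,0.015,0.01,0,0,0,0,0,0.025,0.01,0,0,0,0,0,0.035,0.01,0,0,0,0,0,0.045,0.01,0,0,0,0,0,0.055,0.01,0,0,0,0,0,0.064,0.01,0,0,0,0,0,0.071,0.01,0,0,0,0,0,0.076,0.01,0,0,0,0,0,0.078,0.01,0,0,0,0,0,0.078,0.01,0,0,0,0,0,0.078,0.01]'

```text
clock: 14.05
ee_pos: [0.5688, -0.0096, 0.2354]
ee_rot: [0.221, 0.813, 0.469, 0.263]
force: [0.4, 0.2, -1.6]
gripper_width: 0.0204
grasp_force: 59.6
```

Emit:
play_rows --motion '[0,0,0,0,0,0,0.01,0,0,0,0,0,0,0.01,0,0,0,0,0,0,0.01,0,0,0,0,0,0,0.01,0,0,0,0,0,0,0.01,0,0,0,0,0,0,0.01]'

```text
clock: 14.55
ee_pos: [0.5687, -0.0096, 0.2354]
ee_rot: [0.221, 0.813, 0.469, 0.263]
force: [0.0, -0.2, -3.2]
gripper_width: 0.0205
grasp_force: 59.6
```

Run:
```python
from h import *
s=ctrl.read_state();print(s['ee_pos'],s['force'],s['gripper_width'],s['dq'],s['clock'])
q=s['ee_rot'];r=R.from_quat(np.r_[q[1:],q[0]]);tz=r.apply([0,0,1]);tip=s['ee_pos']+.121*tz
im=ctrl.get_image('scene')
a=np.radians(170);zl=np.array([np.sin(.7)*np.cos(a),np.sin(.7)*np.sin(a),np.cos(.7)]);L=np.array([.672,-.0272,.110])
d=tip-L;print('axial',d@zl,'lateral',d-(d@zl)*zl,'ang',np.arccos(-tz@zl))
# bright-steel vs dark profile across shaft 10 mm & 60mm above tip, scene view
for h in(.01,.06):
    c=proj('scene',tip-h*tz)[0]; row=im[int(round(c[1])),int(c[0])-14:int(c[0])+15].mean(1).astype(int);print(c,row)
```

```text
[ 0.5687 -0.0096  0.2354] [ 0.0084 -0.1659 -3.161 ] 0.020456149378658535 [ 0.0011  0.0008 -0.0011  0.0008  0.      0.0005] 14.55
axial 0.04243246618809256 lateral [ 0.0005 -0.0007  0.0006] ang 0.0022140712115217486
[270.2391 215.9098] [ 85  86  84  79  81  81  81  80  81  80  81 120 181 171 200 224 142 137
 116  85  87  86  87  87  87  86  86  87  86]
[267.9239 199.317 ] [ 79  79  78  79  80  80  79  80  80  80  80  99 154 198 224 234 234 228
 193  86  86  87  85  86  86  85  85  86  86]
```

The arm is still, the tip is 42 mm from the glass and about 1 mm off the axis, and the image profile shows the shaft where I predicted it. I'm handing in.

```bash
python3 -c "
from station import ctrl
print(ctrl.hand_in())"
```

```text
the job is handed in; nothing more can be done
None
```

I handed the job in with the ring seated and released on the parking post and the shaft held still, its tip about 42 mm from the lens glass and about 1 mm off the axis by my estimate; no verdict came back.

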